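Lock a disc fixture's swing strap with a ball-lock pin

TASK

Swing the steel strap of the disc fixture shut against its stop post, so that the hole in its end lies over the hole in the bridge. Then take the ball-lock pin from its grey stand with its side button squeezed in, slide it down through both holes until its flange rests on the strap, and let go so that the button springs out and the balls lock under the bridge. Leave the disc in its seat and do not disturb the hex key, the screwdriver or the threadlocker bottle.

Things in the scene. Friction and masses are not known exactly. Their poses are not given: they have to be found in the camera images.
- fixture: Disc fixture, fixed to the table: base plate 100 x 230 x 10 mm (x, y, z of its frame), origin under its middle at table height. Middle: round seat 78 mm wide, 28 mm high, with a cast disc. At y = -80 mm the strap's pivot post; at y = +80 mm a dark bridge 44 x 44 mm with a vertical 15.5 mm hole. At (23.5, 45) mm the stop post, 10 mm thick, 50 mm high.
- lock_hole (a point): On the axis of the bridge's hole at the height of the strap's top face (50 mm above the table). The centre of the underside of the pin's flange belongs here. The bridge's 12 mm top plate lies 28 to 40 mm above the table, with 18 mm of free space below. Axes as the fixture's, z up.
- strap (a joint): Swing angle of the strap (rad) about the vertical axis at strap_pivot: 0 = shut, lying along the fixture's +y against the stop (hard limit, holes then lined up); it grows, up to 1.2, counter-clockwise seen from above, towards the fixture's -x. Stiff hinge (about 0.15 N m): it stays where it is left.
- strap_pivot (a point): On the pivot axis at the strap's top face. The strap is a flat steel bar 36 mm wide and 10 mm thick, 40 to 50 mm above the table, reaching 182 mm from the pivot. The point turns with the strap, its y axis pointing along the strap.
- strap_knob (a point): Centre of the top of the black knob on the strap, 80 mm from the pivot along the strap: round, 22 mm diameter, standing from 50 to 82 mm above the table. The knob is fixed to the strap; grip it or push it to swing the strap.
- strap_hole (a point): Centre of the 16.5 mm hole in the strap's end, at its top face, 160 mm from the pivot.
- pin: Ball-lock pin, 0.12 kg, upright; origin at the centre of its flange's underside, z up. Below: shank 14 mm diameter, 37 mm long, last 6 mm tapered; 26.5 mm down two balls stand out 3 mm to +x and -x, drawn in when the button is pressed. Above: flange 32 mm diameter, 4 mm thick; black housing 28 (x) by 20 (y) mm, 4 to 44 mm up; wire eye to 54 mm. Button on the housing's +y face.
- pin_button (a joint): Travel of the pin's button (m): 0 = sprung out, balls out; 0.005 = fully in, balls in. Spring 2.5 N to start, 5 N at full travel. Press it by squeezing the housing along the pin's y (one finger on the button, the other on the opposite face) with 15 N or more. Gripped along x the balls stay out and stop the pin on the strap. Balls confined in a hole keep it from returning to 0.
- pin_button_face (a point): Middle of the outer face of the ribbed bright-steel button: 18 mm wide, 28 mm high, 24 mm above the flange's underside, 16 mm from the pin's axis when out (11 mm when in; the opposite face of the housing is 10 mm from the axis).
- pin_tip (a point): Centre of the lower end of the pin's shank, 37 mm below the flange's underside.
- pin_stand: Grey stand, fixed to the table: foot 84 x 84 x 8 mm, block 64 x 64 mm, 46 mm high, with a 22 mm bore in which the pin hangs loosely by its flange (the balls pass freely). Origin under its middle at table height.
- disc: Cast disc, 66 mm diameter, 10 mm thick, loose in the fixture's seat. Origin at the centre of its underside.
- hex_key_1: Bystander: black L-shaped hex key, 31 x 92 x 5 mm, lying on the table; origin at its middle.
- screwdriver: Bystander: orange and black screwdriver, 185 mm long, 30 mm high, lying on the table; origin at its middle.
- threadlocker: Bystander: red bottle with blue nozzle, 19 x 32 x 93 mm, standing; origin under its middle.
Not all that is in view belongs to the job. Leave any green or pink look-alike of the pin alone.

How it is judged (in metres and radians):
On the way, in this order (a step that is already met when the one before it is completed fails the run):
1. the strap is swung shut against its stop (within 0.025 rad) (value of joint strap below 0.025 rad), for 0.2 s.
2. the pin, its button squeezed in, enters the lined-up holes (value of joint pin_button above 0.0035 m and z of pin_tip in the frame of lock_hole below -0.008 m and horizontal distance between pin_tip and lock_hole below 0.006 m), for 0.1 s.
At the end, for the whole second after the job is handed in: The strap is shut (within 0.025 rad); the pin stands through both holes, upright, with its flange down on the strap (within 2 mm) and within 4 mm of the hole's axis; it is at rest with its button sprung out (within 1 mm), so the balls are out below the bridge; the disc still lies in its seat (value of joint strap below 0.025 rad and z of pin in the frame of lock_hole between -0.002 and 0.002 m and horizontal distance between pin and lock_hole below 0.004 m and angle between pin's own z axis and vertical below 0.08 rad and value of joint pin_button below 0.001 m and linear speed of pin below 0.02 m/s and z of disc in the frame of fixture below 0.027 m and horizontal distance between disc and fixture below 0.005 m); the robot touches nothing.
It fails at once if a bystander (hex key, screwdriver, threadlocker bottle) is moved by more than 30 mm or the bottle is tipped over (distance of any of hex_key_1, screwdriver, threadlocker from where it was at the start of the episode above 0.03 m or angle between threadlocker's own z axis and vertical above 0.6 rad).
It also fails if it takes over 59 s, if anything falls off the work surface, if the arm or the gripper's body presses on something with over 40 N, if the wrist force passes 120 N, or if a joint passes its speed limit or range.

ROBOT

A 6-joint arm with a two-finger parallel gripper is mounted at the origin on a cart in front of the work surface, level with it; the furniture and walls round the work are solid. World frame = base frame: x ahead of the robot, y to its left, z up, the work surface at z = 0. Lengths are in mm, angles in degrees, forces in N, time in s.
With the tool pointing down it reaches from about 300 to 850 mm from the base axis. Payload 4.2 kg.
Tool frame: the origin (TCP) lies midway between the tips of the shut fingers; the grasp point (between the pads) lies 19 mm behind it; z points along the fingers, y is the line along which they close (so a half turn about z gives the same grasp; the last joint's range is limited). The gripper opens to 91 mm and grips with 3 to 60 N. Pads are 32 mm wide; open, the fingers measure 118 mm over their backs; the gripper's body (76 mm by 178 mm) begins 60 mm behind the grasp point.
Start: joints at [-68.583, 18.312, 89.639, -0, 72.044, -1.146], TCP at [220.632, -531.003, 213.976] pointing down, gripper open.
Joint ranges: [-177.97, 177.97], [-48.28, 115.42], [12.27, 149.76], [-77.06, 257.06], [2.81, 150.46], [-146.56, 146.56]. Speed limits (degrees/s): [147.25, 147.25, 180, 180, 180, 180].

INTERFACE

Orientations are given as [roll, pitch, yaw] about the fixed x, y, z axes, in that order (R = Rz(yaw) Ry(pitch) Rx(roll)).
In Python, from workcell import env gives the robot as it stands.
- The arm moves only by the tool jog_arm, never from a script. Its argument "steps" is one flat list of numbers, 5 for each row, row after row: the closure, from 0 (fully open) to 1 (shut), then the shift along the tool's x, y, z in cm, then the turn about the tool's z in degrees. A call has 1 to 20 rows; each row is the pose to reach, as a shift and turn from the pose commanded when the call began, along the tool's axes at that moment; what a row does not reach only later rows make up. A row lasts 1/10 s, in which the tool goes at most 50 mm and 8.59 degrees, less where a joint would pass 70% of its speed; a pose out of reach is approached as far as the arm can. A call with a gripper value outside its range is refused whole. The fingers move at their own pace and stop on an object; "force" is the grip in N (left out, the last holds). Time passes only in rows, so rows that repeat a pose let the fingers close. It gives the time, the measured TCP pose, the force and the opening at its end, in the units of the state.
- env.state(): the state, without advancing time (a new reading comes with each control period).
- env.grab_frame(name): name is "scene" or "top" or "wrist"; returns the picture (384x512x3 uint8, red, green, blue); there is no depth.
- env.camera_params(name): a dict with "fx", "fy", "cx", "cy" (pixels), "R" (3x3) and "t" (3): a world point X has camera coordinates R X + t. Camera axes: x right, y down, z forward; pixel columns grow to the right and rows downward; lengths in mm; the calibration is good to about 2 mm. A picture is of the moment at which its call begins: read the wrist's pose just before it. camera_params takes no time and is no camera call; for the wrist camera it gives the pose at the moment of the call.
- env.job_done(): hands the job in, once; it reports no verdict.
The state is a dict: "time_s": time; "qpos": joint angles; "qvel": joint speeds; "effort": joint torques, N m; "ee_pos": TCP position; "ee_rot": TCP orientation; "force": force on the tool from outside, world axes, zero at the start; "torque": the same for the moment, N m; "gripper_width": finger opening in mm.
Only numpy, scipy, OpenCV 4.12 (cv2) and the standard library are available. Lean on these libraries where they do the work, as an engineer would, in place of code of your own. Each camera call takes 0.05 s, during which the arm holds its last target. There are 200 camera calls.

## Working session

There is one attempt and no reset: what is moved stays moved. The work goes in short steps, Python scripts to look and compute and a tool call to move; the robot and the scene stay as the last step left them, time stands still between calls to the robot, and variables do not carry over. Pictures are saved under pics/ and viewed, on a budget of 10 in all, crops included, one or two more only if the job needs it, and the job is handed in when it is done.

Besides the shell and the picture viewer there is one more tool, called after "Request:" in YAML: its name, and indented under it one key for each argument. jog_arm: Moves the arm, as the interface text tells. Its arguments: {"type":"object","properties":{"steps":{"type":"array","items":{"type":"number"}},"force":{"type":"number"}},"required":["steps"]}

```bash
mkdir -p pics; cat > h.py <<'E'
import numpy as np, cv2
from workcell import env
def grab(n):
    p=env.camera_params(n); return env.grab_frame(n),p
def ray(p,u,v):
    R=np.array(p["R"]);t=np.array(p["t"]);c=-R.T@t
    d=R.T@np.array([(u-p["cx"])/p["fx"],(v-p["cy"])/p["fy"],1]);return c,d
def on(p,u,v,z):
    c,d=ray(p,u,v);return c+d*(z-c[2])/d[2]
def proj(p,X):
    x=np.array(p["R"])@np.array(X,float)+np.array(p["t"]);return p["fx"]*x[0]/x[2]+p["cx"],p["fy"]*x[1]/x[2]+p["cy"]
def save(n,im):cv2.imwrite("pics/"+n+".png",im[:,:,::-1])
E
python3 - <<'E'
from h import *
import pickle
print(env.state())
d={}
for n in("scene","top"):
    im,p=grab(n);d[n]=(im,p);save(n,im);print(n,p)
pickle.dump(d,open("d.pkl","wb"))
E
```

```text
{'time_s': 0.0, 'qpos': array([-6.85824480e+01,  1.83523204e+01,  8.97077142e+01, -2.86441505e-04,
        7.20443833e+01, -1.14631898e+00]), 'qvel': array([ 0.06056641, -0.02250653, -0.06483624,  0.06524551,  0.04301225,
       -0.02095718]), 'effort': array([-3.70219414e-04, -4.12461877e+01, -2.31972367e+01,  7.26618455e-02,
        4.57818643e-02, -1.73503581e-04]), 'ee_pos': array([ 220.44063768, -530.50287537,  213.10462001]), 'ee_rot': array([-1.79895597e+02, -1.81667984e-03,  2.25639579e+01]), 'force': array([ 0.46523566, -0.12514055, -0.27805299]), 'torque': array([0.03753778, 0.09467553, 0.02803845]), 'gripper_width': 91.27222460364705}
scene {'fx': 426.25317632879427, 'fy': 426.25317632879427, 'cx': 257.62715240487825, 'cy': 187.6798464680123, 'R': array([[-0.61238907, -0.79054661,  0.00396096],
       [-0.62427122,  0.48049929, -0.61595932],
       [ 0.48504131, -0.37967947, -0.78776801]]), 't': array([271.73623204, 435.43496464, 750.91244322])}
top {'fx': 442.71279257826023, 'fy': 442.71279257826023, 'cx': 258.17898413419186, 'cy': 196.13389112020897, 'R': array([[ 0.01031676, -0.99994062,  0.00351127],
       [-0.97570678, -0.01083509, -0.21881241],
       [ 0.21883746, -0.00116853, -0.97576063]]), 't': array([-103.36417474,  543.7574356 , 1110.5399713 ])}
```

View pics/scene.png

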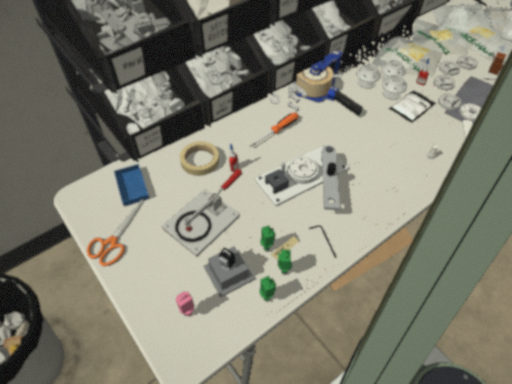

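View pics/top.png

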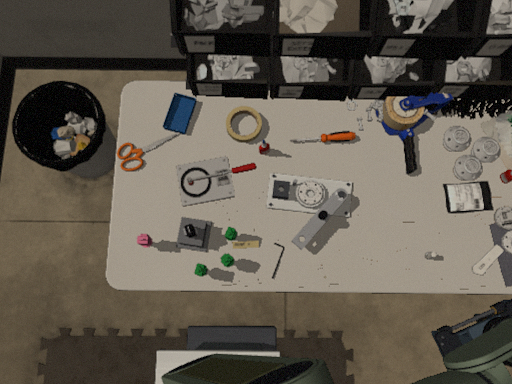

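The scene image shows the disc fixture near (295,175) with the strap swung open to (335,205), and the grey stand with the black-housed pin at (230,258). The top image shows the fixture at (310,194), strap end at (302,240), stand at (194,233), green look-alikes at (231,233), (228,260), (201,270), and a pink one at (144,239). The black pin in the grey stand is the one meant. I'll confirm it in an enlarged crop.

```bash
python3 - <<'E'
from h import *
import pickle
d=pickle.load(open("d.pkl","rb"))
t=d["top"][0]
a=cv2.resize(t[160:260,255:365],None,fx=5,fy=5,interpolation=3)[:500]
b=cv2.resize(t[205:255,165:220],None,fx=5,fy=5,interpolation=3)
c=np.zeros((500,800,3),np.uint8);c[:500,:550]=a;c[:250,550:800]=b[:,:250];
s=d["scene"][0][235:300,200:262]; s=cv2.resize(s,(248,250),interpolation=3);c[250:,550:798]=s
save("crop1",c)
p=d["top"][1]
for n,u,v,z in[("bridge",283,190,40),("disc",311,193,38),("knob",322,215,82),("strapend",301,243,50),("stand",194,233,46)]:print(n,on(p,u,v,z).round(1))
E
```

```text
bridge [ 567.1 -164.4   40. ]
disc [ 560.1 -240.2   38. ]
knob [ 492.1 -262.1   82. ]
strapend [ 423.2 -210.5   50. ]
stand [446.9  70.1  46. ]
```

View pics/crop1.png

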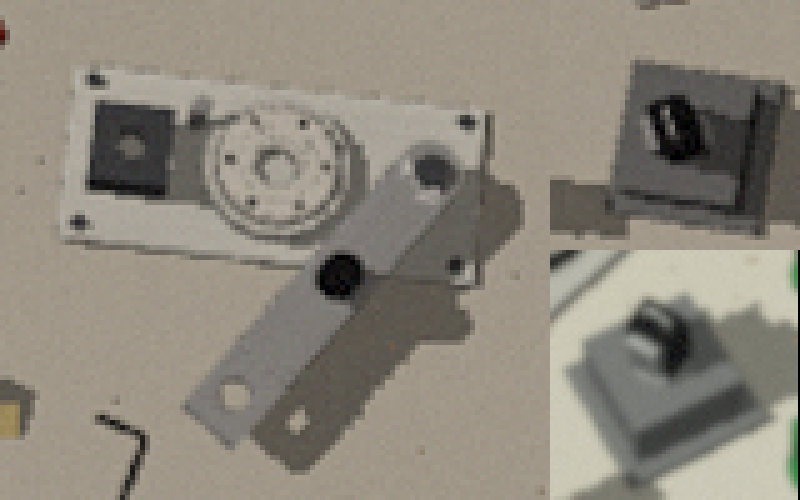

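The crop shows the strap pivot at crop (432,170), the knob at (340,275), the strap hole at (235,392) and the bridge hole at (131,146). The stand holds a black-housed pin with a bright button, seen lower-left of it in the scene view. This is the pin to use.

```bash
python3 - <<'E'
from h import *
import pickle
d=pickle.load(open("d.pkl","rb"));p=d["top"][1]
f=lambda u,v,z:on(p,255+(u+.5)/5-.5,160+(v+.5)/5-.5,z)
B=f(131,146,40);D=f(278,167,38);K=f(340,275,82);H=f(235,392,50)
print(B,D,K,H)
fy=(B-D)[:2];print("B-D",np.linalg.norm(fy));fy/=np.linalg.norm(fy)
piv=D[:2]-80*fy;piv2=K[:2]-(H-K)[:2];print("pivot",piv,piv2,"KH",np.linalg.norm((H-K)[:2]))
sd=H[:2]-piv;print("len",np.linalg.norm(sd));a=np.arctan2(*sd[::-1]);b=np.arctan2(*fy[::-1]);print("fix yaw dir",np.degrees(b),"strap dir",np.degrees(a),"ang",np.degrees(a-b),a-b)
print("knob pred",piv+80*sd/np.linalg.norm(sd),"closed knob",D[:2], "stop", D[:2]+45*fy+23.5*np.array([fy[1],-fy[0]]))
# pin
g=lambda u,v,z:on(p,165+(u+.5)/5-.5,205+(v+.5)/5-.5,z)
print("pin top",g(676-550,130,48+46),"block", g(638-550,65,46),g(752-550,83,46))
print(env.state()["ee_pos"])
w,q=grab("wrist");save("w0",w)
E
```

```text
[ 570.40031392 -158.4862621    40.        ] [ 560.09676563 -238.03896318   38.        ] [ 493.15345814 -263.70940811   82.        ] [ 436.25573477 -212.22436331   50.        ]
B-D 80.21717619077697
pivot [ 549.82111267 -317.37628703] [ 550.05118151 -315.19445291] KH 76.73370030830834
len 154.77086974025553
fix yaw dir 82.62021770653554 strap dir 137.2029252005669 ang 54.582707494031354 0.9526479604238303
knob pred [ 491.11994851 -263.02397957] closed knob [ 560.09676563 -238.03896318] stop [ 589.1821593  -196.43019157]
pin top [446.3153684   74.00820365  94.        ] block [487.58185084 103.01445942  46.        ] [478.59626678  42.31955537  46.        ]
[ 220.45696505 -530.58195862  213.2182122 ]
```

```bash
cat >> h.py <<'E'
def go(x,y,z,yaw):
    s=env.state();P=np.array(s["ee_pos"]);Y=s["ee_rot"][2];a=np.radians(Y)
    D=np.array([x,y,z])-P
    t=-((yaw-Y+180)%360-180)
    print("row(cm,deg):",np.round([(D[0]*np.cos(a)+D[1]*np.sin(a))/10,(D[0]*np.sin(a)-D[1]*np.cos(a))/10,-D[2]/10,t],2),"from",P.round(1),s["ee_rot"].round(2))
E
python3 -c "
from h import *
go(493,-263,150,137)"
```

```text
row(cm,deg): [  35.43  -14.26    6.33 -114.44] from [ 220.5 -530.7  213.3] [-179.92   -0.     22.56]
```

Request:
jog_arm:
  steps: [0, 35.4, -14.3, 6.3, -114.4, 0, 35.4, -14.3, 6.3, -114.4, 0, 35.4, -14.3, 6.3, -114.4, 0, 35.4, -14.3, 6.3, -114.4, 0, 35.4, -14.3, 6.3, -114.4, 0, 35.4, -14.3, 6.3, -114.4, 0, 35.4, -14.3, 6.3, -114.4, 0, 35.4, -14.3, 6.3, -114.4, 0, 35.4, -14.3, 6.3, -114.4, 0, 35.4, -14.3, 6.3, -114.4, 0, 35.4, -14.3, 6.3, -114.4, 0, 35.4, -14.3, 6.3, -114.4, 0, 35.4, -14.3, 6.3, -114.4, 0, 35.4, -14.3, 6.3, -114.4, 0, 35.4, -14.3, 6.3, -114.4, 0, 35.4, -14.3, 6.3, -114.4]

```text
time_s: 1.75
ee_pos: [492.5, -263.0, 150.8]
ee_rot: [-180.0, -0.0, 136.9]
force: [0.5, -0.9, -0.8]
gripper_width: 91.3
```

```bash
python3 - <<'E'
from h import *
import pickle
s=env.state();print(s["ee_pos"],s["ee_rot"],s["time_s"])
w,q=grab("wrist");save("w1",cv2.resize(w,None,fx=1.4,fy=1.4));pickle.dump((w,q),open("w1.pkl","wb"))
for X in[(493,-263,82),(436,-212,50),(550,-316,50),(570.4,-158.5,40),(560,-238,38)]:print(X,np.array(proj(q,X))*1.4)
E
```

```text
[ 492.53592777 -263.04535988  150.75613144] [-1.79990971e+02 -2.21239989e-02  1.36900050e+02] 1.75
(493, -263, 82) [363.17308328 284.32869927]
(436, -212, 50) [360.51939929 153.75350127]
(550, -316, 50) [363.21010426 371.53464486]
(570.4, -158.5, 40) [548.19514206 245.49382415]
(560, -238, 38) [450.25613758 307.10683813]
```

View pics/w1.png

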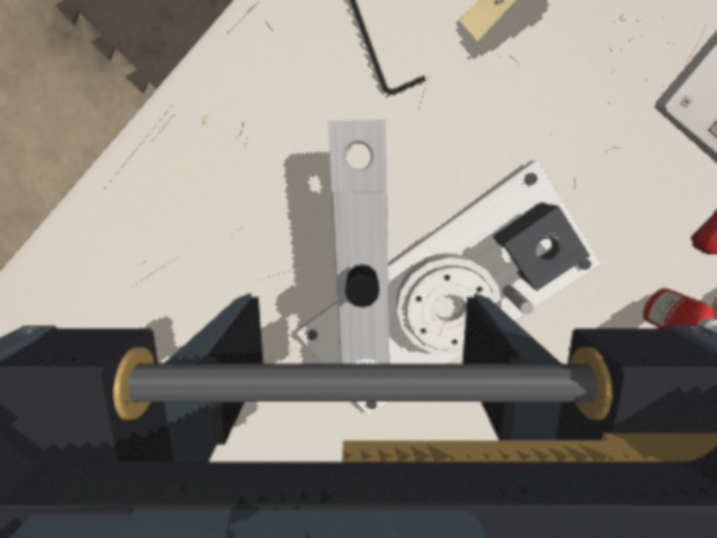

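The wrist view confirms the estimates: knob at about (362,283), strap hole (358,155) and bridge hole (547,246), each within 2–3 px of prediction. I'll go down and grip the knob.

Request:
jog_arm:
  steps: [0, 0, 0, 4.5, 0, 0, 0, 0, 9.3, 0, 0, 0, 0, 9.3, 0, 0.5, 0, 0, 9.3, 0, 1, 0, 0, 9.3, 0, 1, 0, 0, 9.3, 0, 1, 0, 0, 9.3, 0, 1, 0, 0, 9.3, 0, 1, 0, 0, 9.3, 0, 1, 0, 0, 9.3, 0, 1, 0, 0, 9.3, 0, 1, 0, 0, 9.3, 0]
  force: 12

```text
time_s: 3.0
ee_pos: [492.6, -263.2, 57.9]
ee_rot: [-180.0, -0.0, 137.0]
force: [-3.2, -3.2, 0.5]
gripper_width: 22.0
```

```bash
python3 - <<'E'
from h import *
s=env.state();P=s["ee_pos"];Y=s["ee_rot"][2];print(P,Y,s["gripper_width"],s["force"])
piv=np.array([549.9,-316.3]);r=P[:2]-piv;print("r",np.hypot(*r),"dir",np.degrees(np.arctan2(r[1],r[0])))
a=np.radians(Y);R=81
th0=np.arctan2(r[1],r[0]);R=np.hypot(*r)
for k in range(1,13):
    th=th0+(np.radians(81.6)-th0)*k/12
    D=piv+R*np.array([np.cos(th),np.sin(th)])-P[:2]
    print([1,round((D[0]*np.cos(a)+D[1]*np.sin(a))/10,2),round((D[0]*np.sin(a)-D[1]*np.cos(a))/10,2),0,round(np.degrees(th0-th),1)])
E
```

```text
[ 492.58512194 -263.15812308   57.91751861] 136.9715987510677 21.98526240315416 [-3.15149264 -3.1982222   0.47939562]
r 78.16043967208499 dir 137.16357702738915
[1, np.float64(-0.02), np.float64(0.63), 0, np.float64(4.6)]
[1, np.float64(-0.1), np.float64(1.26), 0, np.float64(9.3)]
[1, np.float64(-0.22), np.float64(1.88), 0, np.float64(13.9)]
[1, np.float64(-0.4), np.float64(2.48), 0, np.float64(18.5)]
[1, np.float64(-0.62), np.float64(3.08), 0, np.float64(23.2)]
[1, np.float64(-0.89), np.float64(3.65), 0, np.float64(27.8)]
[1, np.float64(-1.2), np.float64(4.19), 0, np.float64(32.4)]
[1, np.float64(-1.56), np.float64(4.71), 0, np.float64(37.0)]
[1, np.float64(-1.96), np.float64(5.2), 0, np.float64(41.7)]
[1, np.float64(-2.4), np.float64(5.66), 0, np.float64(46.3)]
[1, np.float64(-2.87), np.float64(6.08), 0, np.float64(50.9)]
[1, np.float64(-3.37), np.float64(6.46), 0, np.float64(55.6)]
```

Width 22.0 mm, so the knob is held. I'll swing it along the arc, aiming about 1° past shut.

Request:
jog_arm:
  steps: [1, 0, 0.63, 0, 4.6, 1, -0.1, 1.26, 0, 9.3, 1, -0.22, 1.88, 0, 13.9, 1, -0.4, 2.48, 0, 18.5, 1, -0.62, 3.08, 0, 23.2, 1, -0.89, 3.65, 0, 27.8, 1, -1.2, 4.19, 0, 32.4, 1, -1.56, 4.71, 0, 37, 1, -1.96, 5.2, 0, 41.7, 1, -2.4, 5.66, 0, 46.3, 1, -2.87, 6.08, 0, 50.9, 1, -3.37, 6.46, 0, 55.6, 1, -3.37, 6.46, 0, 55.6, 1, -3.37, 6.46, 0, 55.6, 1, -3.37, 6.46, 0, 55.6, 1, -3.37, 6.46, 0, 55.6]
  force: 15

```text
time_s: 4.6
ee_pos: [561.4, -235.4, 57.9]
ee_rot: [-179.9, -0.3, 81.3]
force: [0.8, 9.7, 2.7]
gripper_width: 21.7
```

```bash
python3 - <<'E'
from h import *
s=env.state();P=s["ee_pos"];print(P,s["ee_rot"],s["gripper_width"],s["force"],s["torque"])
r=P[:2]-np.array([549.9,-316.3]);print(np.hypot(*r),np.degrees(np.arctan2(r[1],r[0])))
E
```

```text
[ 561.40376842 -235.41205589   57.8862782 ] [-179.90952124   -0.33971264   81.25603441] 21.676171155050902 [0.80782396 9.68493542 2.73438195] [ 1.6863717  -0.23202057 -0.10482162]
81.70187384775625 81.90575615219494
```

Force along the push direction is still low (0.8 N), so the stop contact isn't certain. I'll push a few mm more.

Request:
jog_arm:
  steps: [1, 0, 0.1, 0, 0, 1, 0, 0.2, 0, 0, 1, 0, 0.3, 0, 0, 1, 0, 0.3, 0, 0]

```text
time_s: 5.0
ee_pos: [562.4, -235.5, 57.9]
ee_rot: [-179.7, -0.4, 81.2]
force: [-3.4, 10.3, 6.3]
gripper_width: 21.1
```

Request:
jog_arm:
  steps: [1, 0, 0.2, 0, 0, 1, 0, 0.4, 0, 0, 1, 0, 0.4, 0, 0, 1, 0, 0.4, 0, 0]

```text
time_s: 5.4
ee_pos: [565.4, -236.1, 57.8]
ee_rot: [-179.6, -0.4, 81.3]
force: [-5.3, 9.8, 7.1]
gripper_width: 21.4
```

```bash
python3 - <<'E'
from h import *
s=env.state();print(s["ee_pos"],s["force"],s["torque"])
im,p=grab("top");c=cv2.resize(im[160:260,255:365],None,fx=5,fy=5,interpolation=3);save("top2",c)
E
```

```text
[ 565.41801389 -236.10843152   57.7774943 ] [-5.34455161  9.75956426  7.08983889] [ 1.65927602  0.77356111 -0.22599017]
```

I'll release, rise and check the alignment from close by.

Request:
jog_arm:
  steps: [0, 0, 0, 0, 0, 0, 0, 0, 0, 0, 0, 0, 0, 0, 0, 0, 0, 0, 0, 0, 0, 0, 0, -5, 0, 0, 0, 0, -10, 0, 0, -4, 0, -13, 0, 0, -8, 0, -13, 0, 0, -8, 0, -13, 0, 0, -8, 0, -13, 0]

```text
time_s: 6.45
ee_pos: [555.8, -319.7, 187.5]
ee_rot: [-180.0, -0.0, 81.2]
force: [0.4, 0.4, -0.2]
gripper_width: 91.0
```

```bash
python3 - <<'E'
from h import *
import pickle
s=env.state();print(s["ee_pos"],s["ee_rot"],s["time_s"],s["force"],s["torque"])
w,q=grab("wrist");save("w2",cv2.resize(w,None,fx=1.5,fy=1.5));pickle.dump((w,q),open("w2.pkl","wb"))
for X in[(570.4,-158.5,50),(549.9,-316.3,50),(560,-238,82)]:print(X,np.array(proj(q,X))*1.5)
E
```

```text
[ 555.83100286 -319.68962547  187.53604753] [-1.79972374e+02 -3.33497396e-02  8.12491264e+01] 6.45 [ 0.4434439   0.42857184 -0.1750071 ] [ 0.00641367 -0.06914994  0.02064389]
(570.4, -158.5, 50) [372.49778571  20.64267589]
(549.9, -316.3, 50) [379.63807878 270.83135594]
(560, -238, 82) [374.86235092 155.05939644]
```

View pics/w2.png

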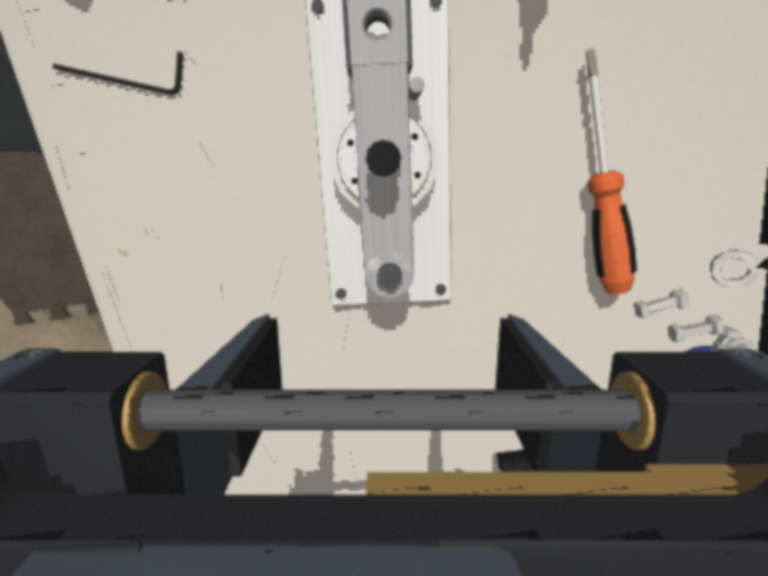

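```bash
python3 - <<'E'
from h import *
import pickle
w,q=pickle.load(open("w2.pkl","rb"))
f=lambda u,v,z:on(q,(u+.5)/1.5-.5,(v+.5)/1.5-.5,z)[:2]
H=f(377,21,50);
a,b,c,d=[f(*x,10) for x in[(317,7),(436,3),(341,294),(440,290)]]
dirn=lambda v:round(float(np.degrees(np.arctan2(v[1],v[0]))),2)
print("H",H,"bolts",a,b,c,d,"dirs",dirn(a-c),dirn(b-d),dirn(a-b)+0,dirn(c-d),"centre",(a+b+c+d)/4)
K=f(383,158,82);print("K",K,"dir K->H",dirn(H-K),np.hypot(*(H-K)))
for u in[(347,62,50),(409,62,50),(362,255,50),(413,255,50)]:print(f(*u))
l1=f(354,70,50)-f(363,240,50);l2=f(408,70,50)-f(412,240,50);print("strap edges",dirn(l1),dirn(l2))
p=env.camera_params("top");B=on(p,255+131.5/5-.5,160+146.5/5-.5,40);print("top bridge",B)
v=cv2.resize(w[0:80,190:320],None,fx=6,fy=6,interpolation=2);save("w2c",v)
E
```

```text
H [ 572.99024802 -158.95601591] bolts [ 533.96613562 -133.09828842] [ 615.87122736 -143.16767028] [ 513.02739913 -340.05152669] [ 593.87564617 -348.94997912] dirs 84.22 83.9 172.99 173.72 centre [ 564.18510207 -241.31686613]
K [ 564.4243337  -240.23826671] dir K->H 83.98 81.73236313306019
[ 550.58896346 -178.81406927]
[ 589.36502826 -184.7477877 ]
[ 539.18909792 -302.79684005]
[ 574.95249506 -308.26512267]
strap edges 83.42 83.48
top bridge [ 570.40031392 -158.4862621    40.        ]
```

View pics/w2c.png

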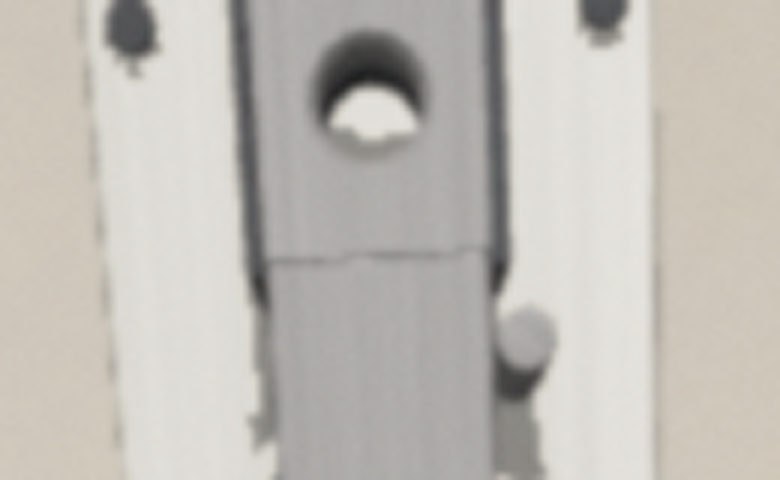

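The crop shows the strap's right edge touching the stop post at crop (525,335) and the bridge showing evenly on both sides, with the hole open to the bottom. The strap direction (83.5–84°) matches the fixture bolts (84.0°), so the strap is shut. Next is the pin.

```bash
python3 -c "
from h import *
go(446,72,190,81.25)"
```

```text
row(cm,deg): [ 36.97 -16.76  -0.28   0.07] from [ 555.9 -318.8  187.2] [-1.7993e+02 -6.0000e-02  8.1320e+01]
```

Request:
jog_arm:
  steps: [0, 37, -16.8, -0.3, 0, 0, 37, -16.8, -0.3, 0, 0, 37, -16.8, -0.3, 0, 0, 37, -16.8, -0.3, 0, 0, 37, -16.8, -0.3, 0, 0, 37, -16.8, -0.3, 0, 0, 37, -16.8, -0.3, 0, 0, 37, -16.8, -0.3, 0, 0, 37, -16.8, -0.3, 0, 0, 37, -16.8, -0.3, 0, 0, 37, -16.8, -0.3, 0, 0, 37, -16.8, -0.3, 0]

```text
time_s: 7.7
ee_pos: [446.1, 70.9, 190.7]
ee_rot: [-180.0, 0.0, 81.3]
force: [-0.0, -0.1, -1.5]
gripper_width: 91.5
```

```bash
python3 - <<'E'
from h import *
import pickle
s=env.state();print(s["ee_pos"],s["ee_rot"],s["time_s"])
w,q=grab("wrist");pickle.dump((w,q),open("w3.pkl","wb"))
u,v=map(int,proj(q,(446,72,70)));print(u,v)
u0,v0=max(u-60,0),max(v-50,0)
save("w3c",cv2.resize(w[v0:v0+100,u0:u0+130],None,fx=6,fy=6,interpolation=2));print(u0,v0)
E
```

```text
[446.07721986  70.91521886 190.73382685] [-1.79990430e+02  3.21824251e-02  8.12761826e+01] 7.7
258 185
198 135
```

View pics/w3c.png

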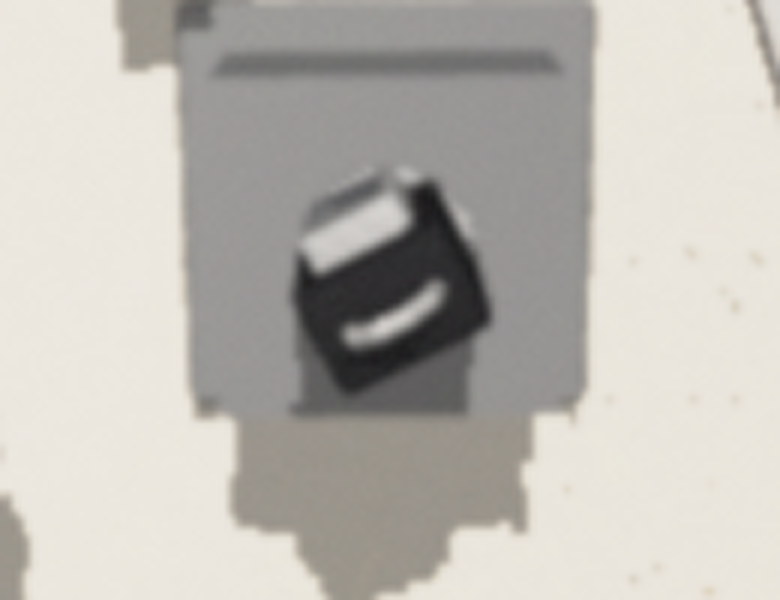

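The crop shows the pin in its stand: black housing top with corners near crop (350,393), (490,322), (449,217), (309,288), and a bright button on the upper-left face at (355,235). The wire eye is at (395,315).

```bash
python3 - <<'E'
from h import *
import pickle
w,q=pickle.load(open("w3.pkl","rb"))
f=lambda u,v,z:on(q,198+(u+.5)/6-.5,135+(v+.5)/6-.5,z)[:2]
c=[f(*x,90) for x in[(350,393),(490,322),(449,217),(309,288)]]
g=lambda v:(round(float(np.hypot(*v)),1),round(float(np.degrees(np.arctan2(v[1],v[0]))),1))
print(np.round(c,1),g(c[1]-c[0]),g(c[2]-c[3]),g(c[2]-c[1]),g(c[3]-c[0]),"centre",np.mean(c,0))
m=[f(*x,46) for x in[(178,5),(592,5),(585,405),(195,405)]];print("block?",np.round(m,1),np.mean(m,0))
print("button edges",f(317,270,84),f(408,212,84),f(302,242,84),f(385,192,84))
# dark-mask check
gr=w.max(2)[135:235,198:328];mk=(gr<60).astype(np.uint8);n,l,st,ce=cv2.connectedComponentsWithStats(mk);i=1+np.argmax(st[1:,4])
pts=np.argwhere(l==i)[:,::-1];print("minrect",cv2.minAreaRect(pts.astype(np.float32)),st[i])
E
```

```text
[[441.9  63.4]
 [465.7  71.7]
 [461.6  89.5]
 [438.2  81.5]] (25.2, 19.3) (24.8, 18.8) (18.3, 102.9) (18.5, 101.6) centre [451.87717279  76.50937483]
block? [[420.5 124.9]
 [492.4 113.9]
 [482.6  40.8]
 [410.4  51.8]] [451.46677058  82.84311929]
button edges [439.52200225  82.80827252] [455.3823194   90.00823875] [437.87495645  87.72531458] [452.23331479  93.76485486]
minrect ((64.3396224975586, 48.31132125854492), (24.76778793334961, 29.235702514648438), 60.945396423339844) [ 50  31  31  34 470]
```

```bash
python3 -c "
from h import *
go(452,76.5,150,20)"
```

```text
row(cm,deg): [ 0.65  0.5   4.07 61.25] from [446.1  70.8 190.7] [-1.7999e+02  3.0000e-02  8.1250e+01]
```

Request:
jog_arm:
  steps: [0, 0.6, 0.5, 4, 61.2, 0, 0.6, 0.5, 4, 61.2, 0, 0.6, 0.5, 4, 61.2, 0, 0.6, 0.5, 4, 61.2, 0, 0.6, 0.5, 4, 61.2, 0, 0.6, 0.5, 4, 61.2, 0, 0.6, 0.5, 4, 61.2, 0, 0.6, 0.5, 4, 61.2, 0, 0.6, 0.5, 4, 61.2, 0, 0.6, 0.5, 4, 61.2]

```text
time_s: 8.75
ee_pos: [451.7, 76.7, 150.9]
ee_rot: [180.0, 0.0, 20.2]
force: [-0.6, 0.4, -0.1]
gripper_width: 91.4
```

```bash
python3 - <<'E'
from h import *
import pickle
s=env.state();print(s["ee_pos"],s["ee_rot"],s["time_s"])
w,q=grab("wrist");pickle.dump((w,q),open("w4.pkl","wb"))
u,v=map(int,proj(q,(452,76.5,90)));print(u,v)
u0,v0=max(u-65,0),max(v-50,0)
save("w4c",cv2.resize(w[v0:v0+100,u0:u0+130],None,fx=6,fy=6,interpolation=2));print(u0,v0)
E
```

```text
[451.74324035  76.69838616 150.88529741] [1.79993930e+02 4.84274111e-03 2.02290108e+01] 8.75
258 204
193 154
```

View pics/w4c.png

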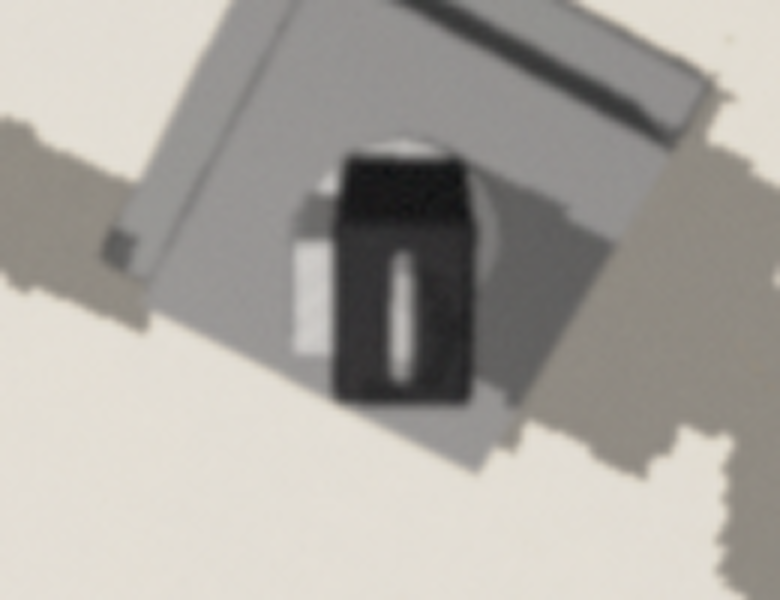

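The pin is square to the fingers: top face spans crop (335–470, 222–405), with the button on its left side at (315,298).

```bash
python3 - <<'E'
from h import *
import pickle
w,q=pickle.load(open("w4.pkl","rb"))
f=lambda u,v,z:on(q,193+(u+.5)/6-.5,154+(v+.5)/6-.5,z)[:2]
c=np.array([f(*x,90) for x in[(335,222),(472,222),(470,405),(333,405)]]);print(np.hypot(*(c[1]-c[0])),np.hypot(*(c[2]-c[1])),c.mean(0),f(402,315,100))
x,y=c.mean(0)
go(x,y,56,20.2)
E
```

```text
18.593357515000783 26.568783143155155 [451.12141143  75.54310457] [454.2329032   76.79557578]
row(cm,deg): [-0.1   0.1   9.49  0.02] from [451.7  76.8 150.9] [1.7999e+02 1.0000e-02 2.0220e+01]
```

Request:
jog_arm:
  steps: [0, -0.1, 0.05, 3, 0, 0, -0.1, 0.05, 6, 0, 0, -0.1, 0.05, 9.4, 0, 0, -0.1, 0.05, 9.4, 0, 0.6, -0.1, 0.05, 9.4, 0, 1, -0.1, 0.05, 9.4, 0, 1, -0.1, 0.05, 9.4, 0, 1, -0.1, 0.05, 9.4, 0, 1, -0.1, 0.05, 9.4, 0, 1, -0.1, 0.05, 9.4, 0, 1, -0.1, 0.05, 9.4, 0, 1, -0.1, 0.05, 9.4, 0]
  force: 30

```text
time_s: 10.0
ee_pos: [450.8, 76.3, 57.0]
ee_rot: [180.0, 0.0, 20.2]
force: [0.2, 0.5, 1.1]
gripper_width: 30.1
```

Request:
jog_arm:
  steps: [1, 0, 0, 0, 0, 1, 0, 0, 0, 0, 1, 0, 0, 0, 0, 1, 0, 0, 0, 0, 1, 0, 0, 0, 0]

```text
time_s: 10.5
ee_pos: [450.9, 76.4, 57.0]
ee_rot: [-180.0, -0.0, 20.2]
force: [0.4, 0.6, 3.1]
gripper_width: 20.5
```

Width 20.5 mm means the button is squeezed in. Lift the pin clear.

Request:
jog_arm:
  steps: [1, 0, 0, -2, 0, 1, 0, 0, -4, 0, 1, 0, 0, -7, 0, 1, 0, 0, -10, 0, 1, 0, 0, -10, 0, 1, 0, 0, -10, 0]

```text
time_s: 11.1
ee_pos: [450.5, 76.4, 156.7]
ee_rot: [-180.0, 0.0, 20.2]
force: [0.3, -0.3, -1.6]
gripper_width: 20.3
```

```bash
python3 -c "
from h import *
print(env.state()['gripper_width'],env.state()['force'])
go(573,-159.8,157,20.2)"
```

```text
20.25413092210921 [ 0.30885218 -0.27641827 -1.56987446]
row(cm,deg): [ 3.36 26.39 -0.03 -0.04] from [450.5  76.4 156.7] [-179.99    0.     20.16]
```

Request:
jog_arm:
  steps: [1, 0.4, 3, 0, 0, 1, 0.8, 6.5, 0, 0, 1, 1.3, 10.5, 0, 0, 1, 1.8, 14.5, 0, 0, 1, 2.3, 18.5, 0, 0, 1, 2.8, 22, 0, 0, 1, 3.2, 25, 0, 0, 1, 3.4, 26.4, 0, 0, 1, 3.4, 26.4, 1, 0, 1, 3.4, 26.4, 2.5, 0, 1, 3.4, 26.4, 4, 0, 1, 3.4, 26.4, 4.5, 0, 1, 3.4, 26.4, 4.5, 0, 1, 3.4, 26.4, 4.5, 0]

```text
time_s: 12.5
ee_pos: [573.7, -159.0, 112.2]
ee_rot: [180.0, -0.0, 20.2]
force: [-0.8, 0.2, -0.4]
gripper_width: 20.4
```

```bash
python3 - <<'E'
from h import *
import pickle
s=env.state();P=s["ee_pos"];print(P,s["ee_rot"],s["time_s"],s["gripper_width"])
w,q=grab("wrist");pickle.dump((w,q),open("w5.pkl","wb"))
tip=P+[0.2,-0.4,-48];hole=[573,-159,50];print("pred tip",proj(q,tip),"hole",proj(q,hole))
u,v=map(int,proj(q,hole));u0,v0=max(u-65,0),max(v-60,0);print(u0,v0)
save("w5c",cv2.resize(w[v0:v0+100,u0:u0+130],None,fx=6,fy=6,interpolation=2))
E
```

```text
[ 573.71041901 -159.03375476  112.19005101] [ 1.79998528e+02 -1.16826294e-02  2.02065904e+01] 12.5 20.38018831784374
pred tip (np.float64(259.22984600081907), np.float64(210.08547321202698)) hole (np.float64(258.33658521426946), np.float64(205.20056345007345))
193 145
```

View pics/w5c.png

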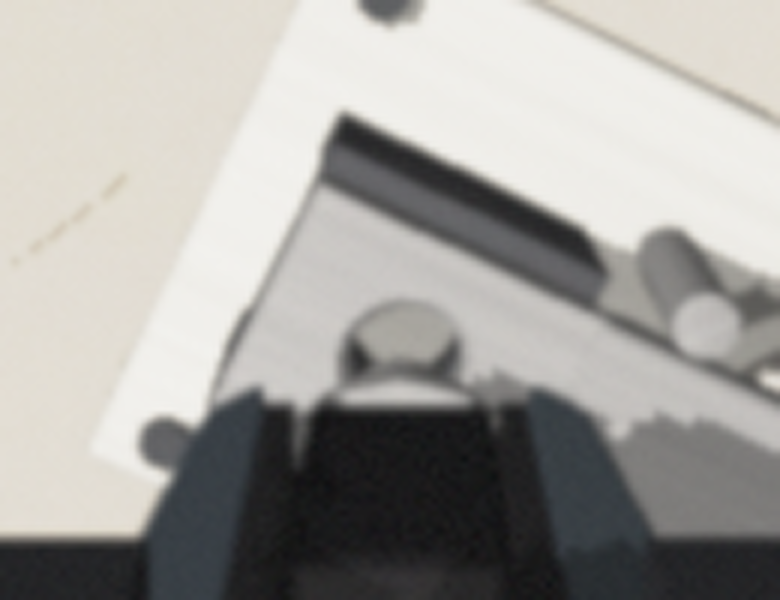

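```bash
python3 - <<'E'
from h import *
import pickle
w,q=pickle.load(open("w5.pkl","rb"))
P=np.array([573.71,-159.03,112.19]);a=np.radians(20.2)
T=lambda X:np.round([(X-P[:2])@[np.cos(a),np.sin(a)],(X-P[:2])@[np.sin(a),-np.cos(a)]],2)
f=lambda u,v,z:on(q,193+(u+.5)/6-.5,145+(v+.5)/6-.5,z)[:2]
# hole circle: fit through rim points on z=50
rim=np.array([f(*x,50) for x in[(340,352),(345,333),(362,312),(400,299),(440,310),(458,330),(463,352)]])
A=np.c_[2*rim,np.ones(len(rim))];s=np.linalg.lstsq(A,(rim**2).sum(1),rcond=None)[0];print("hole",s[:2],"r",np.sqrt(s[2]+s[:2]@s[:2]),"tool",T(s[:2]))
# fixed radius 8.25 fit
from scipy.optimize import least_squares
r=least_squares(lambda c:np.hypot(*(rim-c).T)-8.25,s[:2]).x;print("hole8.25",r,T(r))
for u in(310,405,500):print("housing",T(f(u,410,105)))
print("flange top edge",T(f(405,372,105)),T(f(405,372,101)))
E
```

```text
hole [ 574.16088624 -159.66187252] r 8.590822669495125 tool [0.2  0.75]
hole8.25 [ 574.58903494 -159.49695101] [0.66 0.74]
housing [12.5  -9.19]
housing [12.51  0.92]
housing [12.52 11.02]
flange top edge [16.77  0.91] [15.41  0.93]
```

Camera readings put the pin axis and hole within about 0.5 mm of each other. I'll descend gently with a small y shift.

Request:
jog_arm:
  steps: [1, 0, -0.03, 0.6, 0, 1, 0, -0.03, 1.2, 0, 1, 0, -0.03, 1.5, 0, 1, 0, -0.03, 1.8, 0, 1, 0, -0.03, 2.1, 0, 1, 0, -0.03, 2.4, 0, 1, 0, -0.03, 2.4, 0]

```text
time_s: 13.25
ee_pos: [573.4, -159.4, 87.4]
ee_rot: [-180.0, 0.0, 20.2]
force: [0.1, 0.0, -1.4]
gripper_width: 20.1
```

No side load, and the tip is inside the strap. Continue down.

Request:
jog_arm:
  steps: [1, 0, 0, 0.3, 0, 1, 0, 0, 0.6, 0, 1, 0, 0, 0.9, 0, 1, 0, 0, 1.2, 0, 1, 0, 0, 1.5, 0, 1, 0, 0, 1.8, 0, 1, 0, 0, 2.1, 0, 1, 0, 0, 2.3, 0, 1, 0, 0, 2.3, 0]

```text
time_s: 14.15
ee_pos: [573.5, -159.4, 64.6]
ee_rot: [-180.0, 0.0, 20.2]
force: [-0.7, -0.3, -2.0]
gripper_width: 20.6
```

Request:
jog_arm:
  steps: [1, 0, 0, 0.15, 0, 1, 0, 0, 0.3, 0, 1, 0, 0, 0.4, 0, 1, 0, 0, 0.4, 0, 1, 0, 0, 0.4, 0]

```text
time_s: 14.65
ee_pos: [573.6, -159.5, 61.1]
ee_rot: [180.0, 0.0, 20.2]
force: [-1.3, 0.6, 0.2]
gripper_width: 20.3
```

Request:
jog_arm:
  steps: [1, 0, 0, 0.05, 0, 1, 0, 0, 0.1, 0, 1, 0, 0, 0.1, 0]

```text
time_s: 14.95
ee_pos: [573.6, -159.5, 60.9]
ee_rot: [180.0, -0.0, 20.2]
force: [-2.8, -0.1, 6.9]
gripper_width: 20.4
```

The flange is seated, with 6.9 N upward and z stopped at 60.9. Release, then rise.

Request:
jog_arm:
  steps: [0.5, 0, 0, 0, 0, 0.3, 0, 0, 0, 0, 0.2, 0, 0, 0, 0, 0.2, 0, 0, 0, 0, 0.2, 0, 0, 0, 0, 0.2, 0, 0, 0, 0, 0.2, 0, 0, -3, 0, 0.2, 0, 0, -7, 0, 0.2, 0, 0, -12, 0, 0.2, 0, 0, -12, 0, 0.2, 0, 0, -12, 0]

```text
time_s: 16.05
ee_pos: [574.3, -159.7, 181.4]
ee_rot: [179.9, -0.2, 20.2]
force: [0.6, 0.4, -1.4]
gripper_width: 73.2
```

```bash
python3 - <<'E'
from h import *
s=env.state();print(s["ee_pos"],s["force"],s["gripper_width"],s["time_s"])
w,q=grab("wrist");t,p=grab("scene")
u,v=map(int,proj(q,(574,-159.5,70)));print(u,v);u0,v0=u-65,max(v-60,0)
a=cv2.resize(w[v0:v0+120,u0:u0+130],None,fx=3.5,fy=3.5,interpolation=2)
u,v=map(int,proj(p,(574,-159.5,70)));print(u,v)
b=cv2.resize(t[v-40:v+40,u-30:u+75],None,fx=3.2,fy=3.2,interpolation=2)
c=np.zeros((420,800,3),np.uint8);c[:a.shape[0],:a.shape[1]]=a;c[:b.shape[0],460:460+b.shape[1]]=b[:,:340];save("end",c)
E
```

```text
[ 574.29316829 -159.68518302  181.35409849] [ 0.58864888  0.44520575 -1.37795092] 73.20496612498106 16.05
258 189
276 170
```

View pics/end.png

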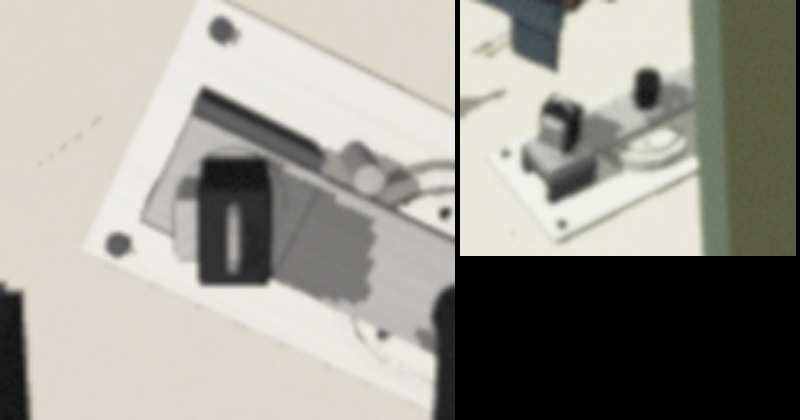

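The pin stands upright through the strap with its flange down. Its button stands out at (186,220): protrusion/housing ratio is about 0.3, as it was in the stand. The strap still touches the stop post at (370,178), and the disc is in its seat.

```bash
python3 -c "
from h import *
print(env.job_done())"
```

```text
the job is handed in; nothing more can be done
None
```

I swung the strap shut by its knob, put the pin down through both holes with its button squeezed in, let go and handed the job in at about 16 s. No verdict was reported, so what follows rests on my own last checks.

- **Strap:** It touches the stop post in the last wrist picture. Just after the swing, its direction measured 83.5–84.0° against the fixture's 84.0°.
- **Pin:** The finger opening was about 20.4 mm while I carried and inserted it, so the button was fully in. It went in with almost no side force (up to about 3 N at the seat), and the flange met the strap with 6.9 N at the expected height.
- **Button:** After release it stands out from the housing about as far as it did in the stand. The balls under the bridge can't be seen.
- **Disc and gripper:** The disc still lies in its seat, and the gripper is clear above.
- **Bystanders:** The arm passed well above the hex key, screwdriver and bottle, but I did not measure them again at the end.

Two readings disagreed slightly. The top and wrist cameras differed by about 3 mm on the hole position, so I used the wrist view. My first swing also stopped short of clear contact with the stop, so I pushed about 4 mm further.

I viewed 9 of the 10 pictures.

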